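# Load the tape lift and hold its cam lever at the top

## Robot

A 7-joint arm with a two-finger parallel gripper is mounted at the origin on a cart in front of the work surface, level with it; the furniture and walls round the work are solid. World frame = base frame: x ahead of the robot, y to its left, z up, the work surface at z = 0. Lengths are in mm, angles in rad, forces in N, time in s.
With the tool pointing down it reaches from about 350 to 775 mm from the base axis. Payload 3.1 kg.
Tool frame: the origin (TCP) lies on the centre line of the jaws, within the pads' length; the fingertips stand 11 mm ahead of it and the grasp point (between the pads) lies 8 mm behind it; z points along the fingers, y is the line along which they close (so a half turn about z gives the same grasp; the last joint's range is limited). The gripper opens to 85 mm and grips with 20 to 120 N. Pads are 22 mm wide; open, the fingers measure 114 mm over their backs; the gripper's body (76 mm by 85 mm) begins 54 mm behind the grasp point. The pads swing forward as they close: fully open they stand 13 mm farther back than shut.
Start: joints at [1.261, 0.311, 0.014, 1.512, -0.004, 1.319, -0.027], TCP at [145.569, -530.403, 242.304] pointing down, gripper open.
Joint ranges: [-2.7, 2.7], [-0.3, 1.91], [-1.27, 1.3], [0.12, 2.57], [-1.44, 4.58], [0.2, 2.03], [-3.05, 3.05]. Speed limits (rad/s): [2.79, 2.79, 3.14, 3.14, 3.14, 3.14, 3.14].

## Interface

Orientations are given as a unit quaternion [w, x, y, z].
In Python, from plant import arm, vision, ticket gives the robot as it stands. The module is installed in compiled form; this text tells all that it offers.
- The arm moves only by the tool move_arm, never from a script. Its argument "targets" is a list that holds one entry, the list of rows, each a list of 7 numbers: the shift along the tool's x, y, z in m, then the turn, a rotation vector about the tool's x, y, z in rad, then the finger opening in m, from 0 to 0.0854. A call has exactly 10 rows; each row shifts and turns the commanded pose from where the row before left it, along the tool's axes as they then stand; what a row does not reach is not made up. A row lasts 1/8 s, in which the tool goes at most 62.5 mm and 10.7 degrees, less where a joint would pass 70% of its speed; a pose out of reach is approached as far as the arm can. A call with a gripper value outside its range is refused whole. The fingers move at their own pace and stop on an object; the grip force is fixed at half the most. Time passes only in rows, so rows that do not move let the fingers close, or fill a call up. It gives the time, the measured TCP pose, the force, the opening and the grip force at its end, in the units of the state.
- arm.read_state(): the state, without advancing time (a new reading comes with each control period).
- vision.grab_frame(name): name is "scene" or "top"; returns (picture, depth): 480x640x3 uint8, red, green, blue; 480x640 float32, mm along the optical axis (not along the pixel's ray), 0 where there is no reading.
- vision.camera_model(name): a dict with "K" (3x3 intrinsics, pixels), "rvec" (rotation vector, rad) and "tvec" (3), from world to camera coordinates, as OpenCV has them. Camera axes: x right, y down, z forward; pixel columns grow to the right and rows downward; lengths in mm; the calibration is good to about 2 mm. A picture is of the moment at which its call begins. camera_model takes no time and is no camera call.
- ticket.close_job(): hands the job in; it is judged then, once.
The state is a dict: "time": time; "joint_pos": joint angles; "qd": joint speeds; "effort": joint torques, N m; "eef_pos": TCP position; "tcp_rot": TCP orientation; "wrist_force": force on the tool from outside, world axes, zero at the start; "moment": the same for the moment, N m; "opening": finger opening in mm; "finger_force": force on a finger pad.
Only numpy, scipy, OpenCV 4.12 (cv2) and the standard library are available. Lean on these libraries where they do the work, as an engineer would, in place of code of your own. Each camera call takes 0.05 s, during which the arm holds its last target. There are 200 camera calls.

## Task

Load the tape lift for gift wrapping: thread the wide wooden spacer ring onto its post first, then the tape roll on top of it, each fully home and let go. Then swing the cam lever up until it stands upright, its highest lift, and finish while still holding the lever there (it springs back when let go). Leave the ribbon spool, the bean dish and the cup where they are.

Things in the scene. Friction and masses are not known exactly. Their poses are not given: they have to be found in the camera images.
- tape_lift: Bench fixture fixed to the counter at the robot's left, in a new place and yaw each time: steel base plate 100 x 84 x 8 mm, two cheeks with an eccentric between them, above them a small lifting table with an upright post. Origin: centre of the plate's underside, on the counter, under the post. z is up; its -x side faces the robot; the lever is on its +y side (left as the robot sees it).
- post_foot (a point): Foot of the post: centre of the top face of the lifting table, a disc of 48 mm diameter, 70 mm above the counter with the lever at rest; it rises 12.8 mm at the highest lift. The steel post on it is 20 mm in diameter, 47 mm tall, the last 8 mm tapering to 10 mm. With the lever at rest nothing else of the fixture stands higher than the table's top face.
- lever_hinge (a point): Point on the lever's hinge axis, 42 mm above the counter, in the plane in which the lever swings (48 mm to the +y side of the post). The axis runs along the fixture's y.
- lever_grip (a point): Middle of the lever's free cross handle: a black round bar, 15 mm thick, 62 mm long, level along the fixture's y, sticking out to +y. This point is 100 mm from the hinge axis, 32 mm outside the lever's plane. At rest the lever points along the fixture's -x, 0.15 rad above level, handle 57 mm above the counter; upright, 142 mm. The handle turns with the lever: let it turn in the grip, or follow.
- lever (a joint): Angle of the cam lever: 0 at rest, growing as the handle swings up and over to the fixture's +x; 1.42 = upright = highest lift; stop at 2.6, where the table has sunk again. A spring pulls it back to rest throughout; at the handle this takes about 2 N. Nothing latches it.
- spacer_ring: Loose plain wooden ring lying flat: 64 mm outside, hole 26 mm, 20 mm tall, 50 g (varies). Origin: centre of its underside. Goes onto the post first.
- tape_roll: Loose roll of gold tape lying flat: 52 mm outside, hole about 26 mm, 18 mm tall, 30 g (varies). Origin: centre of its underside. Goes onto the post second, on the spacer ring.
- ribbon_spool: Bystander: flanged spool of ribbon, 61 mm wide, 20 mm tall, lying flat. Origin: centre of its underside. Not to be moved.
- bean_dish: Bystander: small white dish of beans, 68 mm wide, 42 mm tall. Origin: centre of its underside. Not to be moved.
- tasting_cup: Bystander: white tasting cup with a handle, 60 x 77 x 52 mm. Origin: centre of its underside. Not to be moved.
- bar_cutter: Fixed board cutter between the rings and the tape lift, an obstacle only. Its blade stands half open: the handle at its end is 261 mm above the counter, over x 0.49 to 0.54, y -0.165 to -0.05 m (robot's frame); the blade, up to 210 mm, over x 0.45 to 0.51, y -0.06 to 0.27; the pivot 76 mm, the board 26 mm, its fence 56 mm. Origin: under the middle of the board.
Mind the look-alikes: they are no part of the job. What is shaped like the tape_roll but green is not meant. What is shaped like the spacer_ring but red is not meant.

How it is judged:
By the outcome, as a careful person would: the job done as asked, in the order asked, and still so for the second after the job is handed in, while the arm keeps its last pose, push and grip.
It also fails if it takes over 72 s, if anything falls off the work surface, if the arm or the gripper's body presses on something with over 40 N, if the wrist force passes 120 N, or if a joint passes its speed limit or range.

## Working session

There is one attempt and no reset: what is moved stays moved. The work goes in short steps, Python scripts to look and compute and a tool call to move; the robot and the scene stay as the last step left them, time stands still between calls to the robot, and variables do not carry over. Pictures are saved under pics/ and viewed, at most 11 in all, crops included, and the job is handed in when it is done.

Besides the shell and the picture viewer there is one more tool, called after ">>>" by a JSON object that holds its "method" and its "body". move_arm: Moves the arm, as the interface text tells. Its arguments: {"type":"object","properties":{"targets":{"type":"array","items":{"type":"array","items":{"type":"array","items":{"type":"number"}}}}},"required":["targets"]}

```bash
mkdir -p pics; cat > h.py <<'E'
import numpy as np, cv2
from plant import arm, vision, ticket
def grab(n):
    im,d=vision.grab_frame(n); m=vision.camera_model(n)
    R=cv2.Rodrigues(np.array(m["rvec"],float))[0]; return im,d,np.array(m["K"],float),R,np.array(m["tvec"],float).ravel()
def cloud(d,K,R,t):
    v,u=np.mgrid[:d.shape[0],:d.shape[1]]
    c=np.stack([(u-K[0,2])/K[0,0]*d,(v-K[1,2])/K[1,1]*d,d],-1)
    return (c-t)@R
def ray(u,v,z,K,R,t):
    r=R.T@np.array([(u-K[0,2])/K[0,0],(v-K[1,2])/K[1,1],1]); c=-R.T@t
    return c+r*(z-c[2])/r[2]
def save(im,n): cv2.imwrite("pics/"+n,cv2.cvtColor(im,cv2.COLOR_RGB2BGR))
E
python3 - <<'E'
from h import *
for n in("scene","top"):
    im,d,K,R,t=grab(n); save(im,n+"0.png"); np.savez(n+"0.npz",im=im,d=d,K=K,R=R,t=t)
    print(n,K[0,0],-R.T@t,R.tolist())
s=arm.read_state(); print(s)
E
```

```text
scene 443.0746643729124 [-166.59115616  492.31535787  497.10647449] [[-0.5041040063979791, -0.863371505695435, 0.02165164859089097], [-0.38759112977595217, 0.2037602111656991, -0.8990299730624727], [0.7717851170193081, -0.4615965982315149, -0.4373514761019861]]
top 490.4203008186405 [ 412.12306899   63.76551476 1127.44493284] [[0.013157940576877691, -0.9996611376002096, 0.022460600428983332], [-0.9865639496233414, -0.01663722430917791, -0.16252623194696758], [0.16284483996543697, -0.020020308167987486, -0.9864485518046494]]
{'time': 0.1, 'joint_pos': array([ 1.26133874,  0.31166493,  0.01399212,  1.51289425, -0.0043827 ,
        1.31919891, -0.02717125]), 'qd': array([-0.0002416 , -0.0022837 ,  0.00181493, -0.00269775,  0.00116072,
       -0.00048036, -0.00014589]), 'effort': array([ 4.70968771e-04, -3.80857515e+01,  1.46582290e-01, -2.31243235e+01,
        1.23860841e-02,  8.13021208e-03,  1.91157051e-05]), 'eef_pos': array([ 145.35592131, -529.79308736,  241.32011054]), 'tcp_rot': array([-1.04956330e-03,  9.91043676e-01,  1.33533862e-01, -1.94931000e-04]), 'wrist_force': array([ 0.10983017, -0.33068633, -0.05740009]), 'moment': array([ 0.05714857,  0.01821665, -0.03006427]), 'finger_force': 0.0, 'opening': 85.7824369291652}
```

View pics/scene0.png

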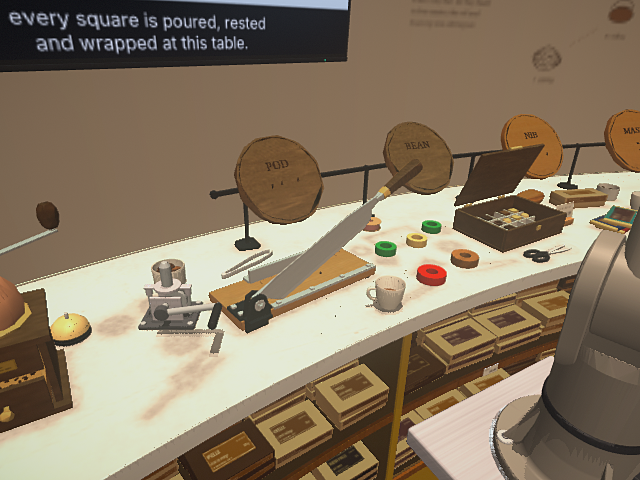

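View pics/top0.png

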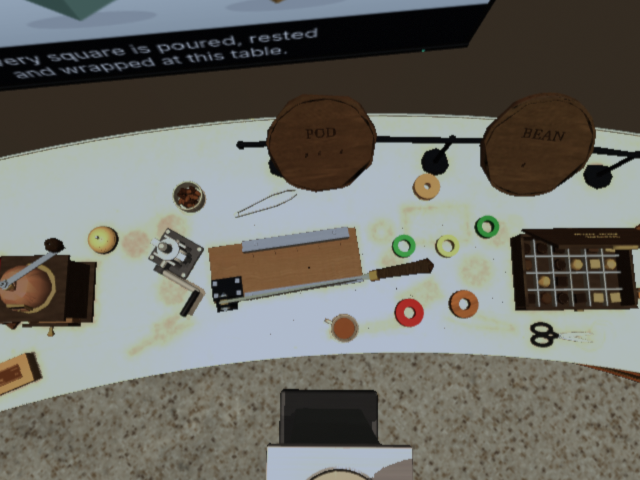

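Ring-like things in the top view: green (404,246) and green (487,227), gold (447,246) = tape roll; red (409,312), brown-orange (464,304) and pale (427,186) are either the spacer ring or the ribbon spool. A close crop will settle the last two.

```bash
python3 - <<'E'
from h import *
z=np.load("top0.npz"); a=z["im"]; s=np.load("scene0.npz"); b=s["im"]
def c(im,u,v,r=30): return cv2.resize(im[v-r:v+r,u-r:u+r],(260,260),interpolation=cv2.INTER_CUBIC)
row1=np.hstack([c(a,464,304),c(a,427,186),c(a,447,246)])
row2=np.hstack([c(b,464,258),c(b,375,225),c(b,416,240)])
save(np.vstack([row1,row2]),"crop0.png")
P=cloud(z["d"],z["K"],z["R"],z["t"])
for n,(u,v) in dict(brown=(464,304),pale=(427,186),gold=(447,246),green1=(404,246),red=(409,312),green2=(487,227),dish=(189,196),cup=(344,328)).items():
    q=P[v-20:v+20,u-20:u+20].reshape(-1,3); q=q[(q[:,2]>8)&(q[:,2]<80)]
    print(n,len(q),q.min(0).round(),q.max(0).round(),np.percentile(q[:,2],[50,90]).round(1))
E
```

```text
brown 565 [ 430. -310.    8.] [ 493. -246.   27.] [20.4 23.1]
pale 580 [ 705. -249.    8.] [ 788. -168.   28.] [20.1 23.2]
gold 322 [ 568. -270.    9.] [ 619. -219.   26.] [18.3 21.4]
green1 313 [ 567. -169.    8.] [ 618. -117.   24.] [18.2 21. ]
red 552 [ 410. -185.    8.] [ 471. -121.   27.] [20.3 22.9]
green2 322 [ 606. -365.    8.] [ 667. -313.   25.] [18.2 21.2]
dish 739 [663. 319.   8.] [730. 387.  47.] [29.6 40.7]
cup 631 [375. -35.  17.] [432.  38.  57.] [26.6 51. ]
```

View pics/crop0.png

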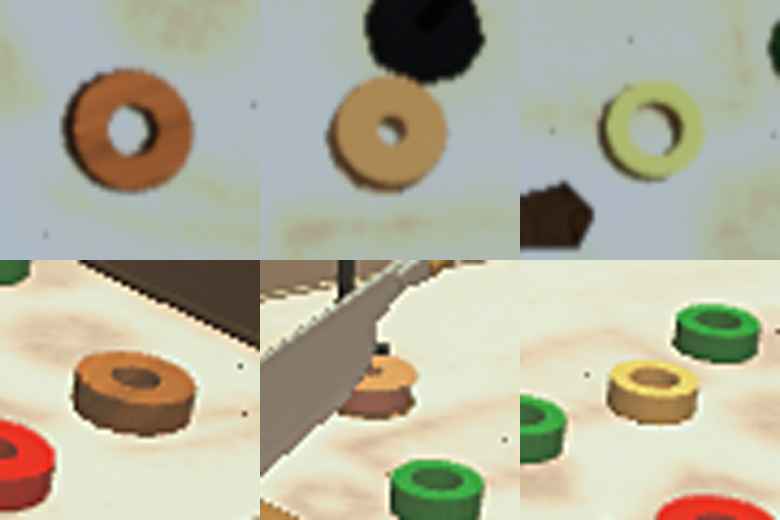

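The crop shows the brown disc (464,304) as a plain grained ring with a wide hole: that is the spacer ring. The pale one (427,186) has a small hole and flanges, so it is the ribbon spool. Gold (447,246) is the tape roll.

```bash
cat >> h.py <<'E'
def ringc(im,K,R,t,u,v,z,lo,hi,r=20):
    hsv=cv2.cvtColor(im,cv2.COLOR_RGB2HSV); m=cv2.inRange(hsv,np.array(lo),np.array(hi))
    w=np.zeros_like(m); w[v-r:v+r,u-r:u+r]=m[v-r:v+r,u-r:u+r]
    c=max(cv2.findContours(w,cv2.RETR_EXTERNAL,cv2.CHAIN_APPROX_NONE)[0],key=cv2.contourArea)
    e=cv2.fitEllipse(c); return ray(*e[0],z,K,R,t).round(1),e
E
python3 - <<'E'
from h import *
z=np.load("top0.npz"); a,K,R,t=z["im"],z["K"],z["R"],z["t"]
hsv=cv2.cvtColor(a,cv2.COLOR_RGB2HSV)
for p in((464,316),(464,292),(447,255),(447,237),(447,262)): print(p,hsv[p[1],p[0]],a[p[1],p[0]])
print(ringc(a,K,R,t,464,304,20,(3,120,120),(20,255,255)))
print(ringc(a,K,R,t,447,246,18,(20,60,150),(40,255,255)))
for n in("top","scene"):
    q=np.load(n+"0.npz"); P=cloud(q["d"],q["K"],q["R"],q["t"]); g=q["im"].astype(int)
    reg=(abs(P[...,0]-560)<130)&(abs(P[...,1]-380)<110)&(q["d"]>0)
    for lo,hi in((100,125),(78,97),(64,76),(40,60)):
        s=reg&(P[...,2]>lo)&(P[...,2]<hi); p=P[s]
        if len(p): v,u=np.nonzero(s); print(n,lo,hi,len(p),np.median(p,0).round(1),p.min(0).round(),p.max(0).round(),"px",u.min(),u.max(),v.min(),v.max())
    dk=reg&(g.max(-1)<60)&(P[...,2]>30)&(P[...,2]<80); p=P[dk]; print("dark",len(p),p.mean(0).round(1),p.min(0).round(),p.max(0).round())
im=np.hstack([cv2.resize(a[220:325,140:215],(400,560),interpolation=2),cv2.resize(np.load("scene0.npz")["im"][250:360,130:235],(390,560),interpolation=2)])
save(im,"fix0.png")
E
```

```text
(464, 316) [ 12 172 147] [147  88  48]
(464, 292) [ 12 175 160] [160  95  50]
(447, 255) [ 34 101 180] [170 180 109]
(447, 237) [ 34 103 184] [173 184 110]
(447, 262) [102  24 192] [174 185 192]
(array([ 462. , -278.3,   20. ]), ((464.2745361328125, 303.64471435546875), (25.115446090698242, 26.80915069580078), 143.55868530273438))
(array([ 595.7, -245.1,   18. ]), ((447.7518005371094, 245.06690979003906), (20.830915451049805, 21.656652450561523), 136.1695556640625))
top 100 125 83 [567.  377.2 113.3] [558. 369. 100.] [577. 388. 120.] px 158 168 242 251
top 78 97 27 [562.8 372.4  88.3] [558. 370.  78.] [575. 384.  96.] px 163 170 245 253
top 64 76 447 [559.  370.1  69.5] [432. 270.  64.] [592. 419.  76.] px 151 216 238 313
top 40 60 487 [524.6 368.6  53.8] [432. 272.  40.] [689. 414.  60.] px 153 217 198 313
dark 359 [495.9 324.6  50.1] [432. 270.  30.] [688. 411.  78.]
scene 100 125 118 [562.9 380.7 110. ] [557. 370. 100.] [574. 389. 118.] px 159 170 261 272
scene 78 97 112 [561.  380.9  87.8] [557. 369.  78.] [570. 389.  97.] px 160 172 271 283
scene 64 76 421 [558.1 378.8  69.2] [430. 270.  64.] [592. 418.  75.] px 144 246 278 321
scene 40 60 1054 [527.7 375.1  51.6] [431. 270.  40.] [689. 416.  60.] px 146 250 263 328
dark 200 [461.  294.   48.6] [431. 270.  30.] [507. 347.  68.]
```

View pics/fix0.png

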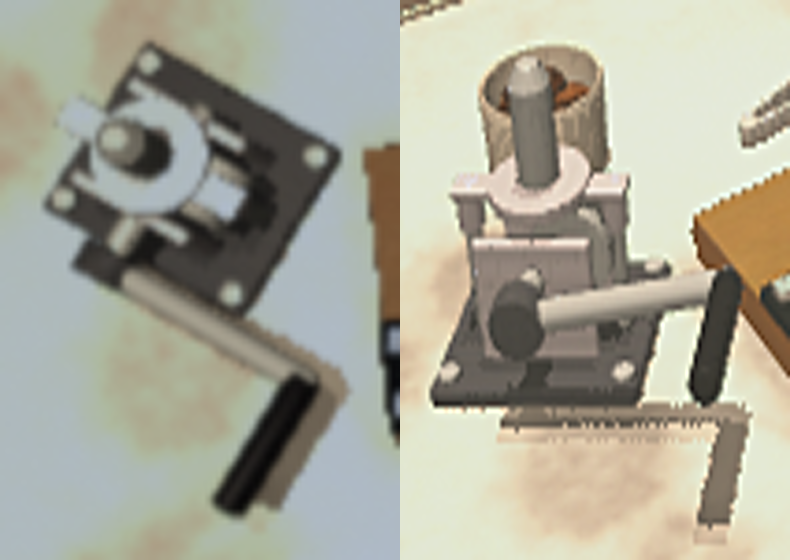

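The fixture crop shows the post tip at top-view pixel (162,245). The lever points toward the lower right, and the black handle runs from (197,292) to (184,315).

```bash
python3 - <<'E'
from h import *
z=np.load("top0.npz"); s=np.load("scene0.npz")
A=(z["K"],z["R"],z["t"]); B=(s["K"],s["R"],s["t"])
print("tip",ray(162.1,245.3,117,*A),ray(165,262.8,117,*B))
# table disc: points z 67-73 bright near the post
for q in (z,s):
    P=cloud(q["d"],q["K"],q["R"],q["t"]); g=q["im"].astype(int)
    m=(abs(P[...,2]-70)<3)&(np.hypot(P[...,0]-565,P[...,1]-379)<32)&(g.min(-1)>120)
    c=cv2.minEnclosingCircle(P[m][:,:2].astype(np.float32)); print("disc",m.sum(),c)
    # handle
    m=(g.max(-1)<60)&(P[...,2]>45)&(P[...,2]<72)&(np.hypot(P[...,0]-448,P[...,1]-336)<45)
    p=P[m]; mu=p.mean(0); w=np.linalg.svd(p[:,:2]-mu[:2],full_matrices=0)[2][0]; pr=(p[:,:2]-mu[:2])@w
    print("handle",len(p),mu.round(1),w,np.degrees(np.arctan2(w[1],w[0])),pr.min(),pr.max(), (mu[:2]+w*(pr.min()+pr.max())/2).round(1))
    m=(P[...,2]>30)&(P[...,0]>400)&(P[...,0]<530)&(P[...,1]>230)&(P[...,1]<310)&(q["d"]>0)&(np.hypot(P[...,0]-448,P[...,1]-336)>45)
    print("pivot",P[m].min(0).round(),P[m].max(0).round())
print(ray(190.6,303.5,57,*A))
# plate outline
hsv=z["im"].astype(int)
E
```

```text
tip [568.85118462 377.75081593 117.        ] [563.28785061 378.41624286 117.        ]
disc 245 ((564.478271484375, 378.999267578125), 31.27445411682129)
handle 176 [453.3 327.7  62.7] [-0.87368927  0.48648438] 150.89022905511635 -29.681292941766912 29.451946096870028 [453.4 327.6]
pivot [435. 230.  30.] [528. 291.  88.]
disc 236 ((564.5348510742188, 379.39727783203125), 31.7404727935791)
handle 110 [443.8 333.3  60.3] [-0.86725783  0.49785927] 150.14152880378305 -37.625473800123366 21.186146399706033 [450.9 329.2]
pivot [436. 230.  30.] [512. 291.  87.]
[452.24091529 326.98358474  57.        ]
```

```bash
cat >> h.py <<'E'
from scipy.spatial.transform import Rotation as Ro
def cur():
    s=arm.read_state(); q=s["tcp_rot"]; return np.array(s["eef_pos"]),Ro.from_quat([q[1],q[2],q[3],q[0]])
def down(yaw): # tool y at angle yaw, z down, in degrees
    a=np.radians(yaw); y=np.array([np.cos(a),np.sin(a),0]); zz=np.array([0,0,-1.]); return Ro.from_matrix(np.column_stack([np.cross(y,zz),y,zz]))
def plan(wps,p=None,r=None):
    """wps: (xyz mm, Rotation, opening m, nrows)"""
    if p is None: p,r=cur()
    n=0
    for T,Rt,o,k in wps:
        T=np.array(T,float); p0,r0=p,r; rv=(r0.inv()*Rt).as_rotvec()
        for i in range(1,k+1):
            p2=p0+(T-p0)*i/k; r2=r0*Ro.from_rotvec(rv*i/k)
            sh=np.round(r.inv().apply(p2-p)/1000,4); tu=np.round((r.inv()*r2).as_rotvec(),3)
            print("[%s, %s, %g]%s"%(", ".join("%g"%(x+0) for x in sh),", ".join("%g"%(x+0) for x in tu),o,"," if (n+1)%10 else "\n"))
            p=p+r.apply(sh*1000); r=r*Ro.from_rotvec(tu); n+=1
E
python3 - <<'E'
from h import *
D=down(61.5)
plan([((462,-278.3,230),D,0.085,15),((462,-278.3,60),D,0.085,5)])
E
```

```text
[0.0248, -0.0106, 0.0008, 0, 0, -0.158, 0.085],
[0.0261, -0.0065, 0.0007, 0, 0, -0.159, 0.085],
[0.0269, -0.0023, 0.0008, 0, -0.001, -0.158, 0.085],
[0.0269, 0.0019, 0.0008, 0, 0, -0.159, 0.085],
[0.0262, 0.0062, 0.0007, 0, 0, -0.158, 0.085],
[0.025, 0.0102, 0.0008, 0, 0, -0.159, 0.085],
[0.023, 0.014, 0.0007, -0.001, 0, -0.158, 0.085],
[0.0205, 0.0175, 0.0008, 0, 0, -0.158, 0.085],
[0.0175, 0.0205, 0.0007, 0, -0.001, -0.159, 0.085],
[0.0141, 0.023, 0.0008, 0, 0, -0.158, 0.085]

[0.0102, 0.0249, 0.0007, 0, 0, -0.159, 0.085],
[0.0062, 0.0263, 0.0008, 0, 0, -0.158, 0.085],
[0.002, 0.0269, 0.0007, 0, 0, -0.158, 0.085],
[-0.0023, 0.0268, 0.0008, 0, 0, -0.159, 0.085],
[-0.0065, 0.0262, 0.0007, 0, 0, -0.158, 0.085],
[0, 0, 0.034, 0, 0, 0, 0.085],
[0, 0, 0.034, 0, 0, 0, 0.085],
[-0.0001, 0, 0.034, 0, 0, 0, 0.085],
[0, 0, 0.034, 0, 0, 0, 0.085],
[0, 0, 0.034, 0, 0, 0, 0.085]
```

>>> {"method": "move_arm", "body": {"targets": [[[0.025, -0.011, 0.001, 0, 0, -0.158, 0.085], [0.026, -0.0065, 0.001, 0, 0, -0.159, 0.085], [0.027, -0.002, 0.001, 0, 0, -0.158, 0.085], [0.027, 0.002, 0.001, 0, 0, -0.159, 0.085], [0.026, 0.006, 0.001, 0, 0, -0.158, 0.085], [0.025, 0.01, 0.001, 0, 0, -0.159, 0.085], [0.023, 0.014, 0.001, 0, 0, -0.158, 0.085], [0.0205, 0.0175, 0.001, 0, 0, -0.158, 0.085], [0.0175, 0.0205, 0.001, 0, 0, -0.159, 0.085], [0.014, 0.023, 0.001, 0, 0, -0.158, 0.085]]]}}

```text
time: 1.35
eef_pos: [356.9, -361.8, 231.8]
tcp_rot: [-0.001, 0.599, 0.801, 0.0]
wrist_force: [-0.5, 0.6, -0.3]
opening: 84.6
finger_force: 0.0
```

>>> {"method": "move_arm", "body": {"targets": [[[0.01, 0.025, 0, 0, 0, -0.159, 0.085], [0.006, 0.026, 0, 0, 0, -0.158, 0.085], [0.002, 0.027, 0, 0, 0, -0.158, 0.085], [-0.002, 0.027, 0, 0, 0, -0.159, 0.085], [-0.0065, 0.026, 0, 0, 0, -0.158, 0.085], [0, 0, 0.034, 0, 0, 0, 0.085], [0, 0, 0.034, 0, 0, 0, 0.085], [0, 0, 0.034, 0, 0, 0, 0.085], [0, 0, 0.034, 0, 0, 0, 0.085], [0, 0, 0.034, 0, 0, 0, 0.085]]]}}

```text
time: 2.6
eef_pos: [461.5, -278.9, 60.8]
tcp_rot: [-0.0, 0.246, 0.969, 0.0]
wrist_force: [0.1, 0.1, -0.5]
opening: 84.7
finger_force: 0.0
```

```bash
python3 - <<'E'
from h import *
s=arm.read_state(); print(s["eef_pos"],s["joint_pos"],s["time"],s["opening"]); p,r=cur(); print(r.as_matrix().round(3))
E=np.array([462,-278.3,14]); print(r.inv().apply(E-p))
E
```

```text
[ 461.51487085 -278.93621106   60.79279752] [ 0.88341338  0.51533847 -0.49976918  1.76126293  0.29655623  0.94122584
  1.33450199] 2.6 84.67941098454976
[[-0.879  0.478 -0.001]
 [ 0.478  0.879  0.   ]
 [ 0.001 -0.    -1.   ]]
[-0.16094783  0.79423731 46.79262012]
```

>>> {"method": "move_arm", "body": {"targets": [[[0, 0.0008, 0.02, 0, 0, 0, 0.085], [0, 0, 0.02, 0, 0, 0, 0.085], [0, 0, 0.007, 0, 0, 0, 0.085], [0, 0, 0, 0, 0, 0, 0.04], [0, 0, 0, 0, 0, 0, 0.04], [0, 0, 0, 0, 0, 0, 0.04], [0, 0, 0, 0, 0, 0, 0.04], [0, 0, 0, 0, 0, 0, 0.04], [0, 0, -0.03, 0, 0, 0, 0.04], [0, 0, -0.03, 0, 0, 0, 0.04]]]}}

```text
time: 3.85
eef_pos: [461.5, -277.9, 75.2]
tcp_rot: [-0.001, 0.246, 0.969, 0.0]
wrist_force: [0.3, -0.1, 0.4]
opening: 60.7
finger_force: 65.1
```

```bash
python3 - <<'E'
from h import *
D=down(61.5)
p,r=cur(); print(p)
plan([((462,-278.3,230),D,0.04,4),((385,-60,240),D,0.04,6),((400,150,240),D,0.04,5),((566,378.5,220),D,0.04,5)])
E
```

```text
[ 461.52620404 -277.89077066   75.23133827]
[-0.0001, 0, -0.0387, 0, -0.001, 0, 0.04],
[-0.0001, -0.0001, -0.0387, 0, 0, 0, 0.04],
[-0.0001, 0, -0.0387, 0, -0.001, 0, 0.04],
[-0.0001, 0, -0.0387, 0, 0, 0, 0.04],
[0.0286, 0.0258, -0.0017, 0, 0, 0, 0.04],
[0.0287, 0.0259, -0.0016, 0, 0, 0, 0.04],
[0.0286, 0.0258, -0.0017, 0, 0, 0, 0.04],
[0.0287, 0.0259, -0.0016, 0, 0, 0, 0.04],
[0.0286, 0.0258, -0.0017, 0, 0, 0, 0.04],
[0.0287, 0.0258, -0.0016, 0, 0, 0, 0.04]

[0.0174, 0.0383, 0, 0, 0, 0, 0.04],
[0.0174, 0.0384, 0, 0, 0, 0, 0.04],
[0.0174, 0.0383, 0, 0, 0, 0, 0.04],
[0.0174, 0.0384, 0, 0, 0, 0, 0.04],
[0.0174, 0.0383, 0, 0, 0, 0, 0.04],
[-0.0074, 0.056, 0.004, 0, 0, 0, 0.04],
[-0.0073, 0.056, 0.004, 0, 0, 0, 0.04],
[-0.0074, 0.056, 0.004, 0, 0, 0, 0.04],
[-0.0073, 0.056, 0.004, 0, 0, 0, 0.04],
[-0.0074, 0.0561, 0.0041, 0, 0, 0, 0.04]
```

>>> {"method": "move_arm", "body": {"targets": [[[0, 0, -0.039, 0, 0, 0, 0.04], [0, 0, -0.039, 0, 0, 0, 0.04], [0, 0, -0.039, 0, 0, 0, 0.04], [0, 0, -0.039, 0, 0, 0, 0.04], [0.0286, 0.026, -0.0016, 0, 0, 0, 0.04], [0.0286, 0.026, -0.0016, 0, 0, 0, 0.04], [0.0286, 0.026, -0.0016, 0, 0, 0, 0.04], [0.0286, 0.026, -0.0016, 0, 0, 0, 0.04], [0.0286, 0.026, -0.0016, 0, 0, 0, 0.04], [0.0286, 0.026, -0.0016, 0, 0, 0, 0.04]]]}}

```text
time: 5.1
eef_pos: [385.1, -58.0, 240.5]
tcp_rot: [-0.0, 0.246, 0.969, -0.0]
wrist_force: [-0.1, -0.6, -1.1]
opening: 60.8
finger_force: 65.1
```

>>> {"method": "move_arm", "body": {"targets": [[[0.0174, 0.0384, 0, 0, 0, 0, 0.04], [0.0174, 0.0384, 0, 0, 0, 0, 0.04], [0.0174, 0.0384, 0, 0, 0, 0, 0.04], [0.0174, 0.0384, 0, 0, 0, 0, 0.04], [0.0174, 0.0384, 0, 0, 0, 0, 0.04], [-0.0074, 0.056, 0.004, 0, 0, 0, 0.04], [-0.0074, 0.056, 0.004, 0, 0, 0, 0.04], [-0.0074, 0.056, 0.004, 0, 0, 0, 0.04], [-0.0074, 0.05, 0.004, 0, 0, 0, 0.04], [-0.0074, 0.05, 0.004, 0, 0, 0, 0.04]]]}}

```text
time: 6.35
eef_pos: [562.7, 369.6, 219.5]
tcp_rot: [-0.0, 0.246, 0.969, -0.001]
wrist_force: [0.5, -0.6, 0.2]
opening: 60.8
finger_force: 65.1
```

```bash
python3 - <<'E'
from h import *
D=down(61.5); p,r=cur(); print(p,arm.read_state()["opening"],arm.read_state()["joint_pos"])
print("to post, tool axes:",r.inv().apply(np.array([566,378.5,160])-p))
im,d,K,R,t=grab("scene"); im2,d2,*_=grab("top")
np.savez("s1.npz",im=im,d=d,K=K,R=R,t=t)
save(np.hstack([cv2.resize(im[150:350,80:280],(400,400)),cv2.resize(im2[150:330,80:260],(400,400))]),"c1.png")
E
```

```text
[562.70432736 369.63634442 219.48138503] 60.78544435783305 [-0.17405545  0.71933063 -0.84720863  1.13170152  0.518148    1.49752712
  0.15054856]
to post, tool axes: [ 1.32845434  9.47114766 59.46422105]
```

View pics/c1.png

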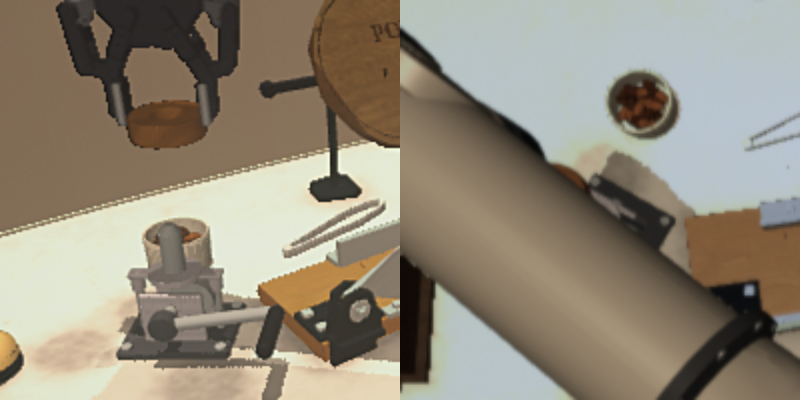

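The ring is held level at scene pixel about (163,212). The arm hides the post in the top view. I'll measure the ring's centre in the grip from the scene depth.

```bash
cat >> h.py <<'E'
from scipy.optimize import least_squares
def held(q,lo,hi,rad,p,r,off):
    """centre of a held ring in tool axes, from side + top points"""
    P=cloud(q["d"],q["K"],q["R"],q["t"]); m=cv2.inRange(cv2.cvtColor(q["im"],cv2.COLOR_RGB2HSV),np.array(lo),np.array(hi))>0
    T=r.inv().apply((P-p).reshape(-1,3)).reshape(P.shape)
    m&=(np.hypot(T[...,0],T[...,1])<55)&(T[...,2]>-25)&(T[...,2]<40)&(q["d"]>0)
    X=T[m]; zb,zt=np.percentile(X[:,2],[98,2]); c=X[(X[:,2]>zt+5)]
    cam=r.inv().apply(-q["R"].T@q["t"]-p)[:2]; c=c[(c[:,:2]@cam)>0]
    f=least_squares(lambda a:np.hypot(c[:,0]-a[0],c[:,1]-a[1])-rad,[0,0],loss="soft_l1")
    print("held n",len(X),len(c),"centre tool xy",f.x.round(1),"z top/bottom",zt.round(1),zb.round(1),"resid",np.abs(f.fun).mean().round(2)); return f.x
def pt(q,u,v): return ray
E
python3 - <<'E'
from h import *
q=np.load("s1.npz"); p,r=cur()
held(q,(3,110,60),(20,255,255),32,p,r,0)
E
```

```text
held n 780 317 centre tool xy [-3.7 -2.7] z top/bottom -7.3 12.0 resid 0.84
```

```bash
python3 - <<'E'
from h import *
p,r=cur()
for n in("scene0.npz","s1.npz","top0.npz"):
    q=np.load(n); P=cloud(q["d"],q["K"],q["R"],q["t"])
    m=(P[...,2]>76)&(P[...,2]<107)&(np.hypot(P[...,0]-565,P[...,1]-379)<18)&(q["d"]>0); c=P[m]
    f=least_squares(lambda a:np.hypot(c[:,0]-a[0],c[:,1]-a[1])-10,[568,377],loss="soft_l1")
    print(n,len(c),f.x.round(1),np.abs(f.fun).mean().round(2), "tool",r.inv().apply([f.x[0]-p[0],f.x[1]-p[1],0]).round(1))
E
```

```text
scene0.npz 179 [569.2 379.5] 0.77 tool [-3.8  9.3 -0. ]
s1.npz 176 [569.1 379.3] 0.72 tool [-3.7  9.1 -0. ]
top0.npz 46 [568.1 380.4] 0.37 tool [-2.4  9.6 -0. ]
```

>>> {"method": "move_arm", "body": {"targets": [[[-0.001, 0.0103, 0.02, 0, 0, 0, 0.04], [0, 0, 0.02, 0, 0, 0, 0.04], [0, 0, 0.02, 0, 0, 0, 0.04], [0, 0, 0.018, 0, 0, 0, 0.04], [0, 0, 0, 0, 0, 0, 0.04], [0, 0, 0, 0, 0, 0, 0.04], [0, 0, 0, 0, 0, 0, 0.04], [0, 0, 0, 0, 0, 0, 0.04], [0, 0, 0, 0, 0, 0, 0.04], [0, 0, 0, 0, 0, 0, 0.04]]]}}

```text
time: 7.7
eef_pos: [567.6, 377.5, 143.0]
tcp_rot: [0.0, 0.246, 0.969, 0.0]
wrist_force: [-0.3, -0.1, -1.6]
opening: 60.3
finger_force: 65.2
```

```bash
python3 - <<'E'
from h import *
p,r=cur(); im,d,K,R,t=grab("scene"); q=dict(im=im,d=d,K=K,R=R,t=t); print(p)
held(q,(3,110,60),(20,255,255),32,p,r,0)
print("post rel",r.inv().apply([569.1-p[0],379.4-p[1],0]).round(1))
save(cv2.resize(im[210:330,100:260],(800,600),interpolation=2),"c2.png")
E
```

```text
[567.59629904 377.47169619 142.98681152]
held n 761 263 centre tool xy [-1.1 -0.5] z top/bottom -4.3 14.3 resid 0.75
post rel [-0.4  2.4  0. ]
```

View pics/c2.png

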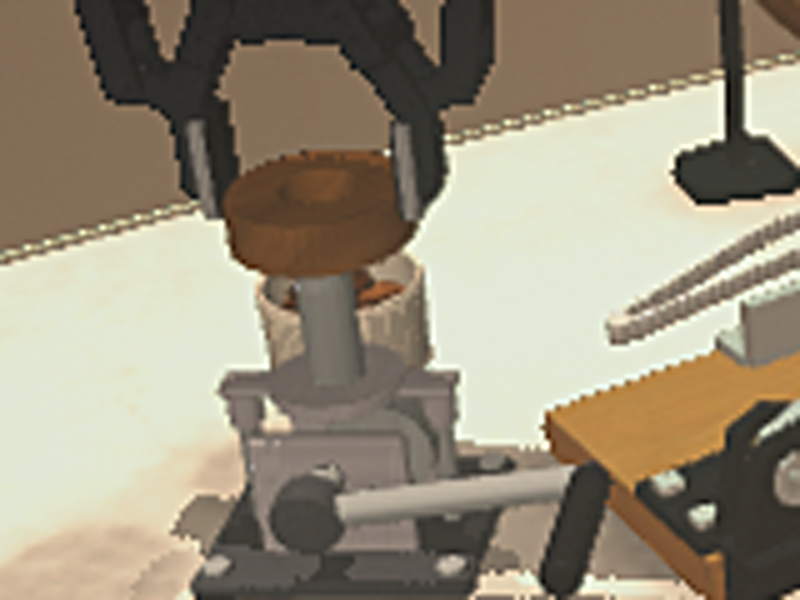

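```bash
python3 - <<'E'
from h import *
p,r=cur(); im,d,K,R,t=grab("scene"); P=cloud(d,K,R,t)
m=cv2.inRange(cv2.cvtColor(im,cv2.COLOR_RGB2HSV),(3,110,60),(20,255,255))>0
T=r.inv().apply((P-p).reshape(-1,3)).reshape(P.shape)
m&=(np.hypot(T[...,0],T[...,1])<55)&(abs(T[...,2])<40)
X=T[m]; best=None; rng=np.random.default_rng(0)
for _ in range(400):
    a=X[rng.choice(len(X),3,False)]; n=np.cross(a[1]-a[0],a[2]-a[0]); l=np.linalg.norm(n)
    if l<50: continue
    n/=l
    if abs(n[2])<.8: continue
    s=np.abs((X-a[0])@n)<1.5
    if best is None or s.sum()>best.sum(): best=s
Y=X[best]; c=Y.mean(0); n=np.linalg.svd(Y-c)[2][2]; print(len(Y),c.round(1),n.round(3), Y.min(0).round(1),Y.max(0).round(1))
# disc of table in the same way
m=(abs(P[...,2]-70)<3)&(np.hypot(P[...,0]-567,P[...,1]-379)<26)&(d>0); Y=P[m]; print(len(Y),np.linalg.svd(Y-Y.mean(0))[2][2])
E
```

```text
378 [ 3.8  0.3 -3.1] [-0.006 -0.001  1.   ] [-28.6 -29.3  -4.5] [34.4 29.2 -1.4]
250 [-0.01558295  0.00116912  0.99987789]
```

```bash
python3 - <<'E'
from h import *
p,r=cur(); im,d,K,R,t=grab("scene")
g=cv2.cvtColor(im,cv2.COLOR_RGB2HSV)
print(g[238:258,140:188,2][::2])
for z in(146,147.5): 
    # ring outer ellipse: sample of hole centre guess
    print(r.inv().apply(ray(164,247,z,K,R,t)-p).round(1))
E
```

```text
[[126  40  39  44  43  38  54 144 134 133 132 132 132 132 132 132 133 133
  132 132 134 133 134 133 134 134 134 134 134 134 134 133 134 134 135 135
  136 134  44 131 128 127  56  49  54  53  51  38]
 [127  55  40  42  44  41  58 150 137 133 132 132 133 133 134 135 137 137
  137 133  64  69  97 122 120 118 115 115 113 114 114 117 127 124  88  83
  122 255  82 107 128 127  64  49  53  54  54  42]
 [126  78  40  44  45  44  39  52 145 136 135 138 135  69  93  94  87  95
   94  94  94  89  93  92  87  93  89  95  95  95  93  92  92  96 120 116
  113 109  68  86 131 128 101  46  53  55  55  44]
 [129 127  40  42  43  43  40  57 146  94  96  91  94  95  95  92  92  91
   89  90  95 107 112 117 118 117 116 112 114 103  93  87  87  85  85  83
   86  91  71  69 131 126 101  59  51  54  54  46]
 [130 129  79  40  43  43  69  98  96  93  93  92  91  91  93  94  93  90
   93 101 104 108 110 111 110 109 113 117 112 103  94  85  89  89  90  89
   90  93  89  55 133 129 127  57  51  54  53  41]
 [132 127 100  37  44  82  96  92  91  91  93  94  95  95  93  83  72  84
   92  98 101 103 105 107 111 1
[... 224 characters left out ...]
0  92  92  92  90
   89  88  85  62  88 132 128  98  52  62 145 200]
 [170 109 116  66  47  95  88  86  87  87  84  85  84  84  83  83  87  89
   89  90  88  90  90  90  90  90  90  91  92  91  91  86  84  84  86  90
   88  85  83  69  73 133 127 104  84 217 246 236]
 [236 236 239 245 252  72  92  95  97  97  91  86  88  87  87  90  91  92
   91  89  89  90  89  89  90  89  89  91  93  95  97  95  92  92  92  91
   89  88  86  84  77  77  70 126 252 242 235 233]
 [230 230 231 235 245 154  80  92  96  98 105 109 108 110 114 117 111 123
  118 111 117 105 108 109  98  96  96  98  98  95  96  94  95  95  95  94
   91  91  89  87  82  72  83 212 245 235 233 233]]
[-0.1 -2.  -3.1]
[ 2.9 -3.1 -4.6]
```

>>> {"method": "move_arm", "body": {"targets": [[[0, 0.0028, 0, 0, 0, 0, 0.04], [0, 0, 0, 0, 0, 0, 0.04], [0, 0, 0.008, 0, 0, 0, 0.04], [0, 0, 0.008, 0, 0, 0, 0.04], [0, 0, 0.008, 0, 0, 0, 0.04], [0, 0, 0.008, 0, 0, 0, 0.04], [0, 0, 0.008, 0, 0, 0, 0.04], [0, 0, 0.005, 0, 0, 0, 0.04], [0, 0, 0, 0, 0, 0, 0.04], [0, 0, 0, 0, 0, 0, 0.04]]]}}

```text
time: 9.1
eef_pos: [569.1, 380.0, 98.2]
tcp_rot: [0.0, 0.246, 0.969, 0.0]
wrist_force: [0.1, 0.0, 0.1]
opening: 60.3
finger_force: 65.2
```

No contact force: the ring is threaded. Down to the table.

>>> {"method": "move_arm", "body": {"targets": [[[0, 0, 0.005, 0, 0, 0, 0.04], [0, 0, 0.004, 0, 0, 0, 0.04], [0, 0, 0.002, 0, 0, 0, 0.04], [0, 0, 0.001, 0, 0, 0, 0.04], [0, 0, 0.001, 0, 0, 0, 0.04], [0, 0, 0.001, 0, 0, 0, 0.04], [0, 0, 0, 0, 0, 0, 0.04], [0, 0, 0, 0, 0, 0, 0.04], [0, 0, 0, 0, 0, 0, 0.04], [0, 0, 0, 0, 0, 0, 0.04]]]}}

```text
time: 10.35
eef_pos: [568.8, 379.6, 86.5]
tcp_rot: [0.0, 0.246, 0.969, -0.0]
wrist_force: [-3.2, -4.2, 9.8]
opening: 60.3
finger_force: 66.4
```

>>> {"method": "move_arm", "body": {"targets": [[[0, 0, -0.002, 0, 0, 0, 0.04], [0, 0, 0, 0, 0, 0, 0.075], [0, 0, 0, 0, 0, 0, 0.075], [0, 0, 0, 0, 0, 0, 0.075], [0, 0, -0.02, 0, 0, 0, 0.075], [0, 0, -0.03, 0, 0, 0, 0.075], [0, 0, -0.03, 0, 0, 0, 0.075], [0, 0, -0.03, 0, 0, 0, 0.075], [0, 0, -0.02, 0, 0, 0, 0.075], [0, 0, -0.02, 0, 0, 0, 0.075]]]}}

```text
time: 11.6
eef_pos: [568.9, 380.3, 238.6]
tcp_rot: [0.001, 0.246, 0.969, 0.001]
wrist_force: [0.0, -0.1, 0.1]
opening: 75.0
finger_force: 0.0
```

```bash
python3 - <<'E'
from h import *
D=down(61.5)
im,d,K,R,t=grab("scene"); P=cloud(d,K,R,t); p,r=cur(); print(p)
m=(cv2.inRange(cv2.cvtColor(im,cv2.COLOR_RGB2HSV),(3,110,60),(20,255,255))>0)&(np.hypot(P[...,0]-568,P[...,1]-380)<45)&(P[...,2]>60)
print("ring",m.sum(),P[m].min(0).round(),P[m].max(0).round(),np.percentile(P[m][:,2],[2,50,95]).round(1))
plan([((400,150,245),D,0.07,6),((385,-60,245),D,0.07,4),((470,-278,240),D,0.07,5),((595.7,-245.1,230),D,0.07,3),((595.7,-245.1,150),D,0.07,2)])
E
```

```text
[569.71368338 381.41956196 241.82070535]
ring 625 [534. 349.  70.] [599. 411.  92.] [71.9 88.8 91. ]
[0.0064, -0.0474, -0.0009, 0.001, 0, 0, 0.07],
[0.0064, -0.0474, -0.0008, 0.001, 0.001, 0, 0.07],
[0.0065, -0.0474, -0.0008, 0.002, 0, 0, 0.07],
[0.0064, -0.0474, -0.0007, 0.001, 0, 0, 0.07],
[0.0064, -0.0474, -0.0007, 0.001, 0.001, 0, 0.07],
[0.0065, -0.0474, -0.0006, 0.001, 0, -0.001, 0.07],
[-0.0217, -0.0479, 0, 0, 0, 0, 0.07],
[-0.0218, -0.048, 0, 0, 0, 0, 0.07],
[-0.0217, -0.0479, -0.0001, 0, 0, 0, 0.07],
[-0.0218, -0.0479, 0, 0, 0, 0, 0.07]

[-0.0357, -0.0302, 0.001, 0, 0, 0, 0.07],
[-0.0358, -0.0302, 0.001, 0, 0, 0, 0.07],
[-0.0357, -0.0303, 0.001, 0, 0, 0, 0.07],
[-0.0357, -0.0302, 0.001, 0, 0, 0, 0.07],
[-0.0358, -0.0302, 0.001, 0, 0, 0, 0.07],
[-0.0316, 0.0296, 0.0033, 0, 0, 0, 0.07],
[-0.0316, 0.0296, 0.0034, 0, 0, 0, 0.07],
[-0.0316, 0.0296, 0.0033, 0, 0, 0, 0.07],
[0, 0, 0.04, 0, 0, 0, 0.07],
[0, 0, 0.04, 0, 0, 0, 0.07]
```

The ring is home: its top is at about z 90, centred on the post. Going back for the tape.

>>> {"method": "move_arm", "body": {"targets": [[[0.0064, -0.0474, -0.001, 0, 0, 0, 0.07], [0.0064, -0.0474, -0.001, 0, 0, 0, 0.07], [0.0064, -0.0474, -0.001, 0, 0, 0, 0.07], [0.0064, -0.0474, -0.001, 0, 0, 0, 0.07], [0.0064, -0.0474, 0, 0, 0, 0, 0.07], [0.0064, -0.0474, 0, 0, 0, 0, 0.07], [-0.0218, -0.048, 0, 0, 0, 0, 0.07], [-0.0218, -0.048, 0, 0, 0, 0, 0.07], [-0.0218, -0.048, 0, 0, 0, 0, 0.07], [-0.0218, -0.048, 0, 0, 0, 0, 0.07]]]}}

```text
time: 12.9
eef_pos: [384.3, -63.4, 240.8]
tcp_rot: [0.001, 0.246, 0.969, -0.001]
wrist_force: [-0.3, -0.2, -0.7]
opening: 69.6
finger_force: 0.0
```

>>> {"method": "move_arm", "body": {"targets": [[[-0.0358, -0.0302, 0, 0, 0, 0, 0.07], [-0.0358, -0.0302, 0, 0, 0, 0, 0.07], [-0.0358, -0.0302, 0, 0, 0, 0, 0.07], [-0.0358, -0.0302, 0, 0, 0, 0, 0.07], [-0.0358, -0.0302, 0, 0, 0, 0, 0.07], [-0.0316, 0.0296, 0, 0, 0, 0, 0.07], [-0.0316, 0.0296, 0, 0, 0, 0, 0.07], [-0.0316, 0.0296, 0, 0, 0, 0, 0.07], [0, 0, 0, 0, 0, 0, 0.07], [0, 0, 0, 0, 0, 0, 0.07]]]}}

```text
time: 14.15
eef_pos: [594.8, -247.6, 240.2]
tcp_rot: [-0.0, 0.246, 0.969, -0.0]
wrist_force: [0.5, 0.2, 0.0]
opening: 70.0
finger_force: 0.0
```

```bash
python3 - <<'E'
from h import *
p,r=cur(); print(p,arm.read_state()["joint_pos"].round(2)); print(r.inv().apply(np.array([595.7,-245.1,150])-p))
im,d,K,R,t=grab("scene"); save(im[60:400,200:640],"c3.png")
E
```

```text
[ 594.84849768 -247.5759763   240.24439381] [ 0.76  0.6  -0.68  1.2   0.37  1.46  1.2 ]
[ 0.43605872  2.64642722 90.24251994]
```

View pics/c3.png

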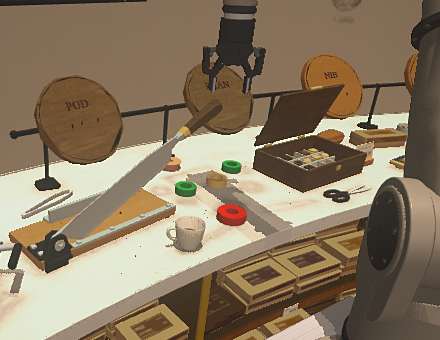

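>>> {"method": "move_arm", "body": {"targets": [[[0, 0.0026, 0.04, 0, 0, 0, 0.07], [0, 0, 0.05, 0, 0, 0, 0.07], [0, 0, 0.05, 0, 0, 0, 0.07], [0, 0, 0.04, 0, 0, 0, 0.07], [0, 0, 0.03, 0, 0, 0, 0.07], [0, 0, 0.017, 0, 0, 0, 0.07], [0, 0, 0, 0, 0, 0, 0.07], [0, 0, 0, 0, 0, 0, 0.03], [0, 0, 0, 0, 0, 0, 0.03], [0, 0, 0, 0, 0, 0, 0.03]]]}}

```text
time: 15.45
eef_pos: [598.3, -245.7, 15.4]
tcp_rot: [0.002, 0.246, 0.969, -0.0]
wrist_force: [-0.7, -0.1, 6.8]
opening: 49.1
finger_force: 62.5
```

>>> {"method": "move_arm", "body": {"targets": [[[0, 0, 0, 0, 0, 0, 0.03], [0, 0, 0, 0, 0, 0, 0.03], [0, 0, -0.02, 0, 0, 0, 0.03], [0, 0, -0.04, 0, 0, 0, 0.03], [0, 0, -0.05, 0, 0, 0, 0.03], [0, 0, -0.05, 0, 0, 0, 0.03], [0, 0, -0.04, 0, 0, 0, 0.03], [0, 0, -0.027, 0, 0, 0, 0.03], [0, 0, 0, 0, 0, 0, 0.03], [0, 0, 0, 0, 0, 0, 0.03]]]}}

```text
time: 16.7
eef_pos: [595.8, -245.0, 239.0]
tcp_rot: [-0.001, 0.246, 0.969, -0.0]
wrist_force: [0.4, -0.7, -0.5]
opening: 48.9
finger_force: 62.1
```

```bash
python3 - <<'E'
from h import *
D=down(61.5); p,r=cur(); print(p)
im,d,K,R,t=grab("scene"); q=dict(im=im,d=d,K=K,R=R,t=t)
P=cloud(d,K,R,t); T=r.inv().apply((P-p).reshape(-1,3)).reshape(P.shape)
try: held(q,(15,60,60),(40,255,255),26,p,r,0)
except Exception as e: print(e)
plan([((470,-278,240),D,0.03,3),((385,-60,245),D,0.03,6),((400,150,245),D,0.03,5),((569.2,380.5,225),D,0.03,6)])
E
```

```text
[ 595.80706125 -244.9841293   239.02171028]
held n 253 130 centre tool xy [ 1.1 -0.4] z top/bottom -3.5 15.0 resid 1.07
[0.0315, -0.0296, -0.0004, 0, -0.001, 0, 0.03],
[0.0315, -0.0296, -0.0005, -0.001, -0.001, 0, 0.03],
[0.0315, -0.0297, -0.0006, 0, -0.001, 0, 0.03],
[0.0298, 0.0252, -0.0008, 0, 0, 0, 0.03],
[0.0298, 0.0251, -0.0009, 0, 0, 0, 0.03],
[0.0298, 0.0252, -0.0008, 0, 0, 0, 0.03],
[0.0298, 0.0252, -0.0008, 0, 0, 0, 0.03],
[0.0298, 0.0252, -0.0008, 0, 0, 0, 0.03],
[0.0298, 0.0251, -0.0009, 0, 0, 0, 0.03],
[0.0174, 0.0383, 0, 0, 0, 0, 0.03]

[0.0174, 0.0384, 0, 0, 0, 0, 0.03],
[0.0174, 0.0383, 0, 0, 0, 0, 0.03],
[0.0174, 0.0384, 0.0001, 0, 0, 0, 0.03],
[0.0174, 0.0383, 0, 0, 0, 0, 0.03],
[-0.0064, 0.0472, 0.0033, 0, 0, 0, 0.03],
[-0.0065, 0.0472, 0.0034, 0, 0, 0, 0.03],
[-0.0064, 0.0473, 0.0033, 0, 0, 0, 0.03],
[-0.0065, 0.0472, 0.0033, 0, 0, 0, 0.03],
[-0.0064, 0.0472, 0.0034, 0, 0, 0, 0.03],
[-0.0065, 0.0472, 0.0033, 0, 0, 0, 0.03]
```

>>> {"method": "move_arm", "body": {"targets": [[[0.0315, -0.0296, 0, 0, 0, 0, 0.03], [0.0315, -0.0296, 0, 0, 0, 0, 0.03], [0.0315, -0.0296, 0, 0, 0, 0, 0.03], [0.0298, 0.0252, -0.001, 0, 0, 0, 0.03], [0.0298, 0.0252, -0.001, 0, 0, 0, 0.03], [0.0298, 0.0252, -0.001, 0, 0, 0, 0.03], [0.0298, 0.0252, -0.001, 0, 0, 0, 0.03], [0.0298, 0.0252, -0.001, 0, 0, 0, 0.03], [0.0298, 0.0252, -0.001, 0, 0, 0, 0.03], [0.0174, 0.0384, 0, 0, 0, 0, 0.03]]]}}

```text
time: 18.0
eef_pos: [387.1, -17.5, 244.6]
tcp_rot: [-0.001, 0.248, 0.969, -0.001]
wrist_force: [1.2, -0.1, -0.5]
opening: 48.9
finger_force: 62.2
```

>>> {"method": "move_arm", "body": {"targets": [[[0.0174, 0.0384, 0, 0, 0, 0, 0.03], [0.0174, 0.0384, 0, 0, 0, 0, 0.03], [0.0174, 0.0384, 0, 0, 0, 0, 0.03], [0.0174, 0.0384, 0, 0, 0, 0, 0.03], [-0.0064, 0.0472, 0.002, 0, 0, 0, 0.03], [-0.0064, 0.0472, 0.003, 0, 0, 0, 0.03], [-0.0064, 0.0472, 0.003, 0, 0, 0, 0.03], [-0.0064, 0.0472, 0.003, 0, 0, 0, 0.03], [-0.0064, 0.0472, 0.003, 0, 0, 0, 0.03], [-0.0064, 0.0472, 0.003, 0, 0, 0, 0.03]]]}}

```text
time: 19.25
eef_pos: [570.8, 381.3, 226.4]
tcp_rot: [-0.001, 0.246, 0.969, -0.002]
wrist_force: [1.2, -0.1, 0.9]
opening: 49.3
finger_force: 62.2
```

>>> {"method": "move_arm", "body": {"targets": [[[0, 0, 0.02, 0, 0, 0, 0.03], [0, 0, 0.02, 0, 0, 0, 0.03], [0, 0, 0.02, 0, 0, 0, 0.03], [0, 0, 0.015, 0, 0, 0, 0.03], [0, 0, 0.003, 0, 0, 0, 0.03], [0, 0, 0, 0, 0, 0, 0.03], [0, 0, 0, 0, 0, 0, 0.03], [0, 0, 0, 0, 0, 0, 0.03], [0, 0, 0, 0, 0, 0, 0.03], [0, 0, 0, 0, 0, 0, 0.03]]]}}

```text
time: 20.5
eef_pos: [570.3, 381.0, 151.1]
tcp_rot: [0.0, 0.246, 0.969, 0.0]
wrist_force: [-0.4, -0.6, -0.6]
opening: 48.9
finger_force: 62.3
```

```bash
python3 - <<'E'
from h import *
p,r=cur(); im,d,K,R,t=grab("scene"); q=dict(im=im,d=d,K=K,R=R,t=t); print(p)
held(q,(15,60,60),(40,255,255),26,p,r,0)
print("post rel",r.inv().apply([569.1-p[0],379.9-p[1],0]).round(1))
save(cv2.resize(im[210:330,100:260],(800,600),interpolation=2),"c4.png")
E
```

```text
[570.33294271 380.95517368 151.08877252]
held n 578 216 centre tool xy [ 1.4 -0.3] z top/bottom -3.5 14.9 resid 0.74
post rel [ 0.6 -1.5 -0. ]
```

View pics/c4.png

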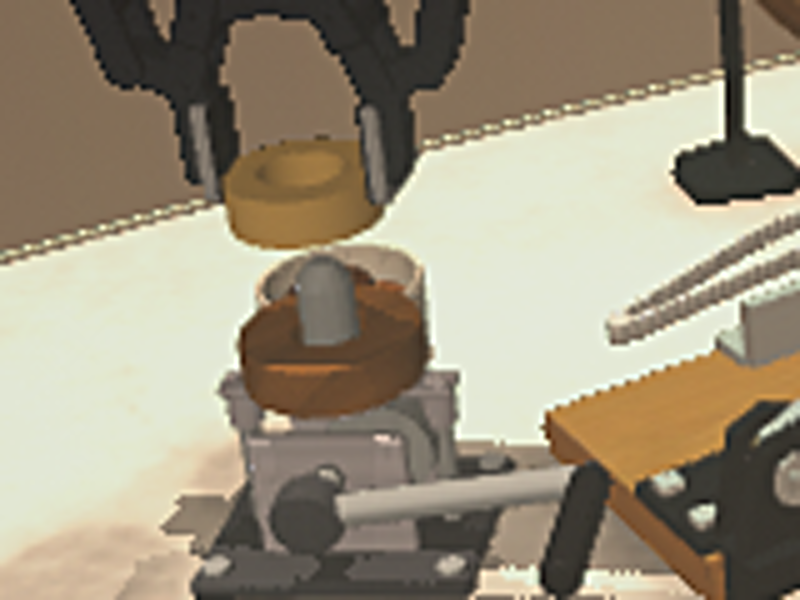

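The ring sits flat on the table around the post, and the tape is held level just above the tip at about (161,249).

>>> {"method": "move_arm", "body": {"targets": [[[-0.0008, -0.0012, 0, 0, 0, 0, 0.03], [0, 0, 0, 0, 0, 0, 0.03], [0, 0, 0.008, 0, 0, 0, 0.03], [0, 0, 0.008, 0, 0, 0, 0.03], [0, 0, 0.008, 0, 0, 0, 0.03], [0, 0, 0.008, 0, 0, 0, 0.03], [0, 0, 0.006, 0, 0, 0, 0.03], [0, 0, 0.003, 0, 0, 0, 0.03], [0, 0, 0, 0, 0, 0, 0.03], [0, 0, 0, 0, 0, 0, 0.03]]]}}

```text
time: 21.8
eef_pos: [570.6, 379.6, 110.3]
tcp_rot: [0.0, 0.246, 0.969, 0.0]
wrist_force: [-0.2, 0.9, -0.8]
opening: 49.0
finger_force: 62.3
```

>>> {"method": "move_arm", "body": {"targets": [[[0, 0, 0.002, 0, 0, 0, 0.03], [0, 0, 0.001, 0, 0, 0, 0.03], [0, 0, 0.001, 0, 0, 0, 0.03], [0, 0, 0.001, 0, 0, 0, 0.03], [0, 0, 0.001, 0, 0, 0, 0.03], [0, 0, 0, 0, 0, 0, 0.03], [0, 0, 0, 0, 0, 0, 0.03], [0, 0, 0, 0, 0, 0, 0.03], [0, 0, 0, 0, 0, 0, 0.03], [0, 0, 0, 0, 0, 0, 0.03]]]}}

```text
time: 23.05
eef_pos: [570.4, 379.5, 105.5]
tcp_rot: [0.0, 0.246, 0.969, 0.0]
wrist_force: [-2.1, -1.9, 6.5]
opening: 49.0
finger_force: 62.9
```

>>> {"method": "move_arm", "body": {"targets": [[[0, 0, -0.001, 0, 0, 0, 0.03], [0, 0, 0, 0, 0, 0, 0.065], [0, 0, 0, 0, 0, 0, 0.065], [0, 0, 0, 0, 0, 0, 0.065], [0, 0, -0.02, 0, 0, 0, 0.065], [0, 0, -0.02, 0, 0, 0, 0.065], [0, 0, -0.02, 0, 0, 0, 0.065], [0, 0, -0.02, 0, 0, 0, 0.065], [0, 0, 0, 0, 0, 0, 0.04], [0, 0, 0, 0, 0, 0, 0.04]]]}}

```text
time: 24.3
eef_pos: [570.3, 379.2, 184.4]
tcp_rot: [-0.0, 0.246, 0.969, -0.0]
wrist_force: [0.1, 0.0, 0.2]
opening: 40.0
finger_force: 0.0
```

```bash
python3 - <<'E'
from h import *
p,r=cur(); im,d,K,R,t=grab("scene"); print(p)
P=cloud(d,K,R,t); hs=cv2.cvtColor(im,cv2.COLOR_RGB2HSV)
m=(np.hypot(P[...,0]-568,P[...,1]-380)<30)&(P[...,2]>85)&(P[...,2]<125)&(cv2.inRange(hs,(15,60,60),(40,255,255))>0)
print("tape",m.sum(),np.percentile(P[m],[2,98],axis=0).round(1))
# fixture frame estimates
post=np.array([569.2,379.9]); h=np.array([452.5,327.5])
for yaw in(60,61.5,63):
    a=np.radians(yaw); X=np.array([np.cos(a),np.sin(a)]);Y=np.array([-X[1],X[0]]); print(yaw,(post-98.9*X+80*Y).round(1))
v=h-post; print(np.degrees(np.arctan2(v[1],v[0]))%360-np.degrees(np.arctan2(80,-98.9)))
save(cv2.resize(im[210:330,100:260],(800,600),interpolation=2),"c5.png")
E
```

```text
[570.25009197 379.17925481 184.40527792]
tape 541 [[542.2 356.7  90.1]
 [591.3 405.5 109.4]]
60 [450.5 334.3]
61.5 [451.7 331.2]
63 [453.  328.1]
63.150096917779564
```

View pics/c5.png

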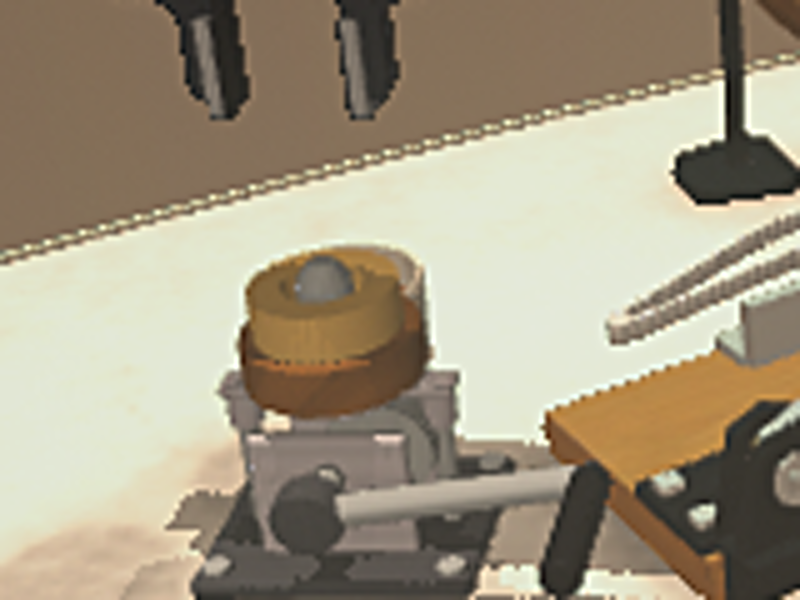

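The tape is home: its top is at about z 109 on the ring, with the post tip showing above it. Next is the lever.

>>> {"method": "move_arm", "body": {"targets": [[[0.022, -0.025, 0, 0, 0, 0, 0.036], [0.022, -0.025, 0, 0, 0, 0, 0.036], [0.022, -0.025, 0, 0, 0, 0, 0.036], [0.022, -0.025, 0, 0, 0, 0, 0.036], [0, 0, 0.03, 0, 0, 0, 0.036], [0, 0, 0.03, 0, 0, 0, 0.036], [0, 0, 0.03, 0, 0, 0, 0.036], [0, 0, 0.025, 0, 0, 0, 0.036], [0, 0, 0.016, 0, 0, 0, 0.036], [0, 0, 0, 0, 0, 0, 0.036]]]}}

```text
time: 25.6
eef_pos: [444.5, 332.6, 52.4]
tcp_rot: [-0.001, 0.246, 0.969, -0.001]
wrist_force: [0.7, 0.4, -0.1]
opening: 36.0
finger_force: 0.0
```

>>> {"method": "move_arm", "body": {"targets": [[[0, 0, 0, 0, 0, 0, 0.036], [0, 0, 0, 0, 0, 0, 0.02], [0, 0, 0, 0, 0, 0, 0.01], [0, 0, 0, 0, 0, 0, 0.005], [0, 0, 0, 0, 0, 0, 0.005], [0, 0, 0, 0, 0, 0, 0.005], [0, 0, 0, 0, 0, 0, 0.005], [0, 0, 0, 0, 0, 0, 0.005], [0, 0, 0, 0, 0, 0, 0.005], [0, 0, 0, 0, 0, 0, 0.005]]]}}

```text
time: 26.85
eef_pos: [445.7, 334.0, 54.5]
tcp_rot: [0.0, 0.246, 0.969, 0.0]
wrist_force: [-0.1, -0.8, 6.0]
opening: 13.1
finger_force: 58.9
```

```bash
python3 - <<'E'
from h import *
p,r=cur(); s=arm.read_state(); print(p,s["joint_pos"].round(2),s["wrist_force"],s["moment"])
im,d,K,R,t=grab("scene"); save(cv2.resize(im[210:360,100:300],(800,600),interpolation=2),"c6.png")
E
```

```text
[445.74861373 333.97641007  54.5431767 ] [-0.05  0.69 -0.91  1.71  0.61  1.05 -0.09] [-0.09199044 -0.76755951  6.01378641] [-0.08710082  0.01045999 -0.02517914]
```

View pics/c6.png

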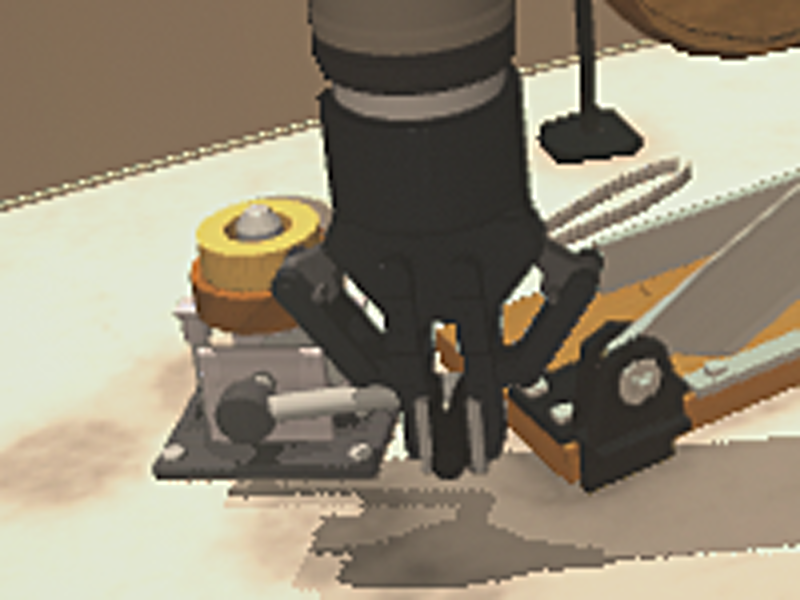

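```bash
python3 - <<'E'
import numpy as np
a=0.15+np.linspace(0,1.42,21)
for i in range(20): print("[0, %.4f, %.4f, 0, 0, 0, 0.005],"%(.1*(np.cos(a[i])-np.cos(a[i+1])),-.1*(np.sin(a[i+1])-np.sin(a[i]))))
E
```

```text
[0, 0.0013, -0.0070, 0, 0, 0, 0.005],
[0, 0.0018, -0.0069, 0, 0, 0, 0.005],
[0, 0.0023, -0.0067, 0, 0, 0, 0.005],
[0, 0.0028, -0.0065, 0, 0, 0, 0.005],
[0, 0.0032, -0.0063, 0, 0, 0, 0.005],
[0, 0.0037, -0.0061, 0, 0, 0, 0.005],
[0, 0.0041, -0.0058, 0, 0, 0, 0.005],
[0, 0.0045, -0.0055, 0, 0, 0, 0.005],
[0, 0.0049, -0.0052, 0, 0, 0, 0.005],
[0, 0.0052, -0.0048, 0, 0, 0, 0.005],
[0, 0.0055, -0.0044, 0, 0, 0, 0.005],
[0, 0.0058, -0.0040, 0, 0, 0, 0.005],
[0, 0.0061, -0.0036, 0, 0, 0, 0.005],
[0, 0.0064, -0.0032, 0, 0, 0, 0.005],
[0, 0.0066, -0.0027, 0, 0, 0, 0.005],
[0, 0.0067, -0.0022, 0, 0, 0, 0.005],
[0, 0.0069, -0.0018, 0, 0, 0, 0.005],
[0, 0.0070, -0.0013, 0, 0, 0, 0.005],
[0, 0.0071, -0.0008, 0, 0, 0, 0.005],
[0, 0.0071, -0.0003, 0, 0, 0, 0.005],
```

>>> {"method": "move_arm", "body": {"targets": [[[0, 0.0013, -0.007, 0, 0, 0, 0.005], [0, 0.0018, -0.0069, 0, 0, 0, 0.005], [0, 0.0023, -0.0067, 0, 0, 0, 0.005], [0, 0.0028, -0.0065, 0, 0, 0, 0.005], [0, 0.0032, -0.0063, 0, 0, 0, 0.005], [0, 0.0037, -0.0061, 0, 0, 0, 0.005], [0, 0.0041, -0.0058, 0, 0, 0, 0.005], [0, 0.0045, -0.0055, 0, 0, 0, 0.005], [0, 0.0049, -0.0052, 0, 0, 0, 0.005], [0, 0.0052, -0.0048, 0, 0, 0, 0.005]]]}}

```text
time: 28.15
eef_pos: [458.8, 358.2, 114.4]
tcp_rot: [-0.002, 0.247, 0.969, -0.007]
wrist_force: [-5.0, -10.9, 1.4]
opening: 12.6
finger_force: 58.4
```

>>> {"method": "move_arm", "body": {"targets": [[[0, 0.0055, -0.0044, 0, 0, 0, 0.005], [0, 0.0058, -0.004, 0, 0, 0, 0.005], [0, 0.0061, -0.0036, 0, 0, 0, 0.005], [0, 0.0064, -0.0032, 0, 0, 0, 0.005], [0, 0.0066, -0.0027, 0, 0, 0, 0.005], [0, 0.0067, -0.0022, 0, 0, 0, 0.005], [0, 0.0069, -0.0018, 0, 0, 0, 0.005], [0, 0.007, -0.0013, 0, 0, 0, 0.005], [0, 0.0071, -0.0008, 0, 0, 0, 0.005], [0, 0.0071, -0.0003, 0, 0, 0, 0.005]]]}}

```text
time: 29.4
eef_pos: [492.8, 420.9, 143.7]
tcp_rot: [0.001, 0.246, 0.969, 0.0]
wrist_force: [-3.4, -7.5, 11.0]
opening: 12.7
finger_force: 63.0
```

>>> {"method": "move_arm", "body": {"targets": [[[0, 0, 0, 0, 0, 0, 0.005], [0, 0, 0, 0, 0, 0, 0.005], [0, 0, 0, 0, 0, 0, 0.005], [0, 0, 0, 0, 0, 0, 0.005], [0, 0, 0, 0, 0, 0, 0.005], [0, 0, 0, 0, 0, 0, 0.005], [0, 0, 0, 0, 0, 0, 0.005], [0, 0, 0, 0, 0, 0, 0.005], [0, 0, 0, 0, 0, 0, 0.005], [0, 0, 0, 0, 0, 0, 0.005]]]}}

```text
time: 30.65
eef_pos: [492.8, 421.0, 143.7]
tcp_rot: [0.001, 0.246, 0.969, 0.001]
wrist_force: [-2.9, -6.7, 12.0]
opening: 12.7
finger_force: 63.0
```

```bash
python3 - <<'E'
from h import *
p,r=cur(); print(p)
a=np.radians(62.3); X=np.array([np.cos(a),np.sin(a)]); print("fixture-x of TCP rel. post",X@(p[:2]-[569.2,379.9]), "y",np.array([-X[1],X[0]])@(p[:2]-[569.2,379.9]))
im,d,K,R,t=grab("scene"); P=cloud(d,K,R,t)
m=(np.hypot(P[...,0]-568,P[...,1]-380)<30)&(P[...,2]>95)&(P[...,2]<145)&(cv2.inRange(cv2.cvtColor(im,cv2.COLOR_RGB2HSV),(15,60,60),(40,255,255))>0)
print("tape",m.sum(),np.percentile(P[m],[2,50,98],axis=0).round(1))
save(cv2.resize(im[210:330,80:240],(800,600),interpolation=2),"c7.png")
E
```

```text
[492.79413411 420.99920429 143.68476329]
fixture-x of TCP rel. post 0.8723144947956953 y 86.7539048304894
tape 333 [[541.7 355.9 102.3]
 [547.4 371.7 117.1]
 [585.2 391.3 122.1]]
```

View pics/c7.png

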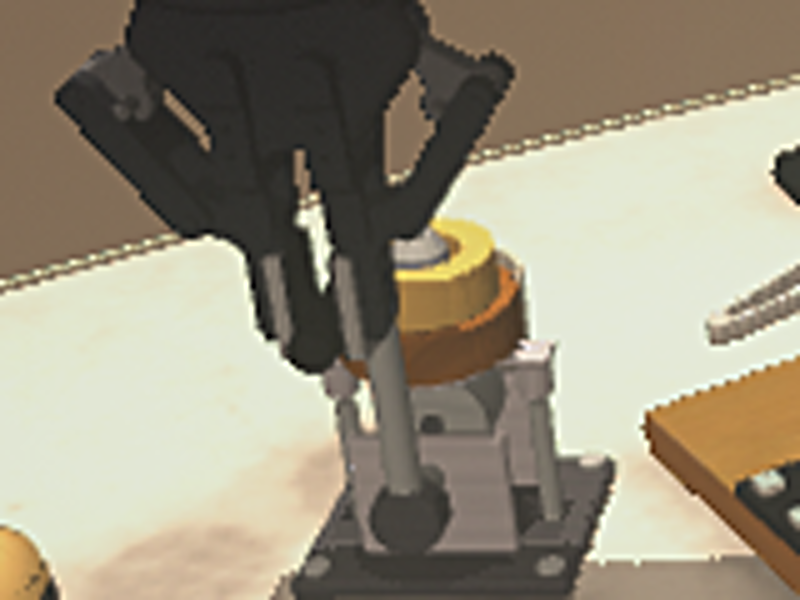

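The lever is raised, the stack has lifted about 13 mm, and the handle is in the grip. In this view the lever leans slightly left, so I'll check that against the projected vertical.

```bash
python3 - <<'E'
from h import *
m=vision.camera_model("scene"); K,rv,tv=[np.array(m[k],float) for k in("K","rvec","tvec")]
a=np.radians(62.3); X=np.array([np.cos(a),np.sin(a)]); Y=np.array([-X[1],X[0]])
for th in(1.3,1.42,1.54):
    f=th+.15; pts=[]
    for rr in(0,65):
        xy=np.array([569.2,379.9])+48*Y-rr*np.cos(f)*X; pts.append([*xy,42+rr*np.sin(f)])
    u=cv2.projectPoints(np.array(pts),rv,tv,K,None)[0][:,0]; u=(u-[80,210])*5; print(th,u.round(0).tolist(),(u[1]-u[0]).round(0))
E
```

```text
1.3 [[408.0, 512.0], [405.0, 353.0]] [  -3. -159.]
1.42 [[408.0, 512.0], [382.0, 352.0]] [ -26. -160.]
1.54 [[408.0, 512.0], [358.0, 353.0]] [ -50. -159.]
```

The observed lean matches the upright prediction for 1.42 rad. Handing in.

```bash
python3 -c "
from plant import ticket; print(ticket.close_job())"
```

```text
the job is handed in; nothing more can be done
None
```

The spacer ring and then the tape roll are home on the post and let go, and the job was handed in with the gripper still holding the lever upright (about 1.42 rad by the camera), at about 31 s of the 72 s allowed; the hand-in returned no verdict.

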